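# Refit the volume knob of the stereo amplifier

## Task

Put the stereo amplifier's volume control back together: first lay the round dial plate over the bare spindle so that it lies flat on the amplifier's top, and let go of it. Then turn the volume knob so that its nose points the way the flat of the D-shaped spindle faces, push it all the way onto the spindle and on down until the sprung spindle is fully pressed in, and finish like that, still gripping the knob and keeping it pressed in. Leave everything else on the table where it is.

Things in the scene. Friction and masses are not known exactly. Their poses are not given: they have to be found in the camera images.
- amplifier: low wooden stereo amplifier, fixed: 180 mm (its x) by 260 mm (its y), top face 65 mm above the table. Origin: centre of its underside; z up. On its top stand the bare spindle (at its x 0, y +50 mm) and two small fitted tone knobs (24 mm across, 14 mm high, at its x +-40, y -75 mm), which stay as they are.
- spindle_tip (a point): centre of the top end of the upright bare steel volume spindle, 33 mm above the amplifier's top (98 mm above the table) when out. 12 mm round with one flat along its whole length (D section), 1.8 mm from the axis, facing this point's +x; z is up. Tip chamfered 2 mm. Round its foot is a brass collar, 18 mm across, 5 mm high.
- spindle_press (a joint): how far the spindle is pressed down, in m: 0 out, 0.005 fully in (hard stop). The spring takes about 3 N to start and 7 N at the stop, and pushes it up again when let go.
- spindle_turn (a joint): turn of the spindle in rad, counterclockwise from above; at 0 its flat faces the amplifier's +x. Stiff (0.08 N m), it stays where it is left; stops at -0.7 and 0.7. It need not be turned.
- dial_plate: flat round dark steel dial plate with a hole in the middle and pale scale ticks on top: 58 mm across, hole 22 mm, 8 mm thick, about 50 g, lying flat on the table to one side of the amplifier. Origin: centre of its underside; z up. Any turn about z will do.
- knob: black volume knob standing bore down on the table to the other side of the amplifier, about 60 g. Round skirt 41 mm across, 22 mm high; on it a straight grip bar 38 mm long (knob's x), 12 mm wide (y), from 22 to 39 mm above the underside; a pointed nose sticks out of the skirt at +x. Origin: centre of the underside, at the bore's mouth; z up.
- knob_nose (a point): tip of the knob's nose, 29 mm from its axis along its +x, 22 mm above its underside. The knob's D bore (13.8 mm across, 18 mm deep, flat 2.7 mm from the axis: 0.9 mm play) has its flat on this side, so the nose must point the way the spindle's flat faces. Seated, the underside is 18 mm below the spindle tip, clear of the dial plate even when pressed in.
- remote: bystander: a black remote control lying flat, 150 x 42 x 18 mm, in front of the amplifier. Origin: centre of the underside.
- tealight: bystander: a small round white ceramic tea-light cup, 56 mm across, 36 mm high. Origin: centre of the underside.
- coaster: bystander: a cork disc coaster without a hole, 92 mm across, 7 mm thick. Origin: centre of the underside.
- mug: bystander: a white mug, 80 mm across, 90 mm high. Origin: centre of the underside.
- tumbler: bystander: a drinking glass, 72 mm across, 85 mm high. Origin: centre of the underside.
- plant: bystander: a potted plant, pot 90 mm across and 80 mm high, leaves up to 140 mm. Origin: centre of the underside.
- case: bystander: a grey glasses case, 160 x 60 x 36 mm. Origin: centre of the underside.
- packet: bystander: a cardboard packet, 90 x 55 x 25 mm. Origin: centre of the underside.
Things that resemble listed ones, but are neither listed nor needed, are in the scene too. Of the things shaped like the dial_plate, the steel one is meant.

How it is judged:
On the way:
1. the dial plate lies flat on the amplifier's top around the spindle and is let go, the knob not yet on (horizontal distance between dial_plate and spindle_tip below 0.004 m and z of dial_plate in the frame of amplifier between 0.0625 and 0.0675 m and angle between dial_plate's own z axis and vertical below 0.08 rad and contact force between the fingers and dial_plate below 0.1 N and horizontal distance between knob and spindle_tip above 0.05 m), for 0.2 s.
At the end, for the whole second after the job is handed in: Plate loose and flat on the amplifier, within 4 mm of the spindle's axis; knob within 3 mm of it, upright within 0.12 rad, at least 16 mm deep, nose on the flat's side; spindle held at least 3 of its 5 mm in with the fingers on the knob (over 1 N), all through the last second (horizontal distance between dial_plate and spindle_tip below 0.004 m and z of dial_plate in the frame of amplifier between 0.0625 and 0.0675 m and angle between dial_plate's own z axis and vertical below 0.08 rad and contact force between the fingers and dial_plate below 0.1 N and horizontal distance between knob and spindle_tip below 0.003 m and z of knob in the frame of spindle_tip below -0.016 m and angle between knob's own z axis and vertical below 0.12 rad and x of knob_nose in the frame of spindle_tip above 0.026 m and value of joint spindle_press above 0.003 m and contact force between the fingers and knob above 1 N); the arm keeps its last pose, push and grip.
It fails at once if anything else on the table is shoved more than 30 mm (distance of any of remote, tealight, coaster, mug, tumbler, plant, case, packet from where it was at the start of the episode above 0.03 m).
It also fails if it takes over 54 s, if anything falls off the work surface, if the arm or the gripper's body presses on something with over 40 N, if the wrist force passes 120 N, or if a joint passes its speed limit or range.

## Robot

A 7-joint arm with a two-finger parallel gripper is mounted at the origin on the work surface. World frame = base frame: x ahead of the robot, y to its left, z up, the work surface at z = 0. Lengths are in m, angles in rad, forces in N, time in s.
With the tool pointing down it reaches from about 0.425 to 0.875 m from the base axis. Payload 4.7 kg.
Tool frame: the origin (TCP) lies midway between the tips of the shut fingers; the grasp point (between the pads) lies env.pinch_z behind it (env.pinch_z is the distance from the TCP to the grasp point, in m); z points along the fingers, y is the line along which they close (so a half turn about z gives the same grasp; the last joint's range is limited). The gripper opens to 87 mm and grips with 3 to 60 N. Pads are 19 mm wide; open, the fingers measure 117 mm over their backs; the gripper's body (75 mm by 190 mm) begins 51 mm behind the grasp point.
Start: joints at [-1.187, 0.321, -0.07, 1.45, 0.023, 1.371, -0.057], TCP at [0.235, 0.606, 0.193] pointing down, gripper open.
Joint ranges: [-2.86, 2.86], [-0.3, 2.09], [-1.38, 1.24], [0.06, 2.45], [-1.56, 4.7], [0.09, 2.05], [-2.69, 2.69]. Speed limits (rad/s): [2.57, 2.57, 3.14, 3.14, 3.14, 3.14, 3.14].

## Interface

Orientations are given as a rotation vector (axis times angle).
In Python, from bench import env gives the robot as it stands.
- The arm moves only by the tool move_arm, never from a script. Its argument "steps" is a list of rows, each a list of 7 numbers: the turn, a rotation vector about the tool's x, y, z in degrees, then the shift along the tool's x, y, z in m, then the closure, from 0 (fully open) to 1 (shut). A call has 1 to 10 rows; each row shifts and turns the commanded pose from where the row before left it, along the tool's axes as they then stand; what a row does not reach is not made up. A row lasts 1/10 s, in which the tool goes at most 50 mm and 8.59 degrees, less where a joint would pass 70% of its speed; a pose out of reach is approached as far as the arm can. A call is refused whole if a number of a shift passes 0.05 or a number of a turn 8.59, either way. A call with a gripper value outside its range is refused whole. The fingers move at their own pace and stop on an object; "newtons" is the grip in N (left out, the last holds). Time passes only in rows, so rows that do not move let the fingers close. It gives the time, the measured TCP pose, the force, the opening and the grip force at its end, in the units of the state.
- env.get_obs(): the state, without advancing time (a new reading comes with each control period).
- env.grab_frame(name): name is "scene" or "side" or "wrist"; returns (picture, depth): 420x560x3 uint8, red, green, blue; 420x560 float32, m along the optical axis (not along the pixel's ray), 0 where there is no reading.
- env.camera_model(name): a dict with "K" (3x3 intrinsics, pixels), "cam_to_world" (4x4, takes a point from camera to world coordinates); the wrist camera has in their place "T_tool_cam" (4x4, takes a point from camera to tool coordinates, whose origin is the TCP and whose axes are the flange's). Camera axes: x right, y up, looking along -z (the intrinsics and any distortion apply to the point x, -y, -z); pixel columns grow to the right and rows downward; lengths in m; the calibration is good to about 2 mm. A picture is of the moment at which its call begins: read the wrist's pose just before it. camera_model takes no time and is no camera call.
- env.close_job(): hands the job in; it is judged then, once.
The state is a dict: "time_s": time; "q": joint angles; "qd": joint speeds; "joint_torque": joint torques, N m; "tool_pos": TCP position; "ee_rot": TCP orientation; "force": force on the tool from outside, world axes, zero at the start; "torque": the same for the moment, N m; "finger_gap": opening from 0.0 (shut) to 1.0 (fully open); "grip_force": force on a finger pad.
Only numpy, scipy, OpenCV 4.12 (cv2) and the standard library are available. Lean on these libraries where they do the work, as an engineer would, in place of code of your own. Each camera call takes 0.05 s, during which the arm holds its last target. There are 200 camera calls.

## Working session

There is one attempt and no reset: what is moved stays moved. The work goes in short steps, Python scripts to look and compute and a tool call to move; the robot and the scene stay as the last step left them, time stands still between calls to the robot, and variables do not carry over. Pictures are saved under pics/ and viewed, at most 10 in all, crops included, and the job is handed in when it is done.

Besides the shell and the picture viewer there is one more tool, called after "Call:" as name(argument=value, ...), one argument or row to a line, values as JSON. move_arm: Moves the arm, as the interface text tells. Its arguments: {"type":"object","properties":{"steps":{"type":"array","items":{"type":"array","items":{"type":"number"}}},"newtons":{"type":"number"}},"required":["steps"]}

```bash
mkdir -p pics
cat > h.py <<'E'
import numpy as np, cv2
from scipy.spatial.transform import Rotation as R
from bench import env
def grab(n):
    o=env.get_obs(); im,d=env.grab_frame(n); m=env.camera_model(n)
    if n=="wrist":
        T=np.eye(4); T[:3,:3]=R.from_rotvec(o["ee_rot"]).as_matrix(); T[:3,3]=o["tool_pos"]; M=T@m["T_tool_cam"]
    else: M=np.array(m["cam_to_world"])
    return im,d,np.array(m["K"]),M,m
def save(n,im): cv2.imwrite(n,im[...,::-1])
def cloud(d,K,M):
    v,u=np.mgrid[:d.shape[0],:d.shape[1]]
    P=np.stack([(u-K[0,2])/K[0,0]*d,-(v-K[1,2])/K[1,1]*d,-d],-1)
    return P@M[:3,:3].T+M[:3,3]
def ray(u,v,z,K,M):
    r=M[:3,:3]@np.array([(u-K[0,2])/K[0,0],-(v-K[1,2])/K[1,1],-1]); return M[:3,3]+r*(z-M[2,3])/r[2]
E
python3 - <<'E'
from h import *
for n in ["scene","side","wrist"]:
    im,d,K,M,m=grab(n); np.savez(f"pics/{n}0.npz",im=im,d=d,K=K,M=M); save(f"pics/{n}0.png",im)
    print(n,K.round(1).tolist(),M.round(3).tolist(),[k for k in m])
    if 'dist' in str(m.keys()): print(m)
o=env.get_obs(); print(o, env.pinch_z)
E
```

```text
scene [[443.5, 0.0, 290.3], [0.0, 443.5, 207.2], [0.0, 0.0, 1.0]] [[0.742, -0.473, 0.475, 1.172], [0.67, 0.514, -0.535, -0.726], [0.009, 0.716, 0.698, 0.99], [0.0, 0.0, 0.0, 1.0]] ['K', 'cam_to_world']
side [[448.7, 0.0, 287.2], [0.0, 448.7, 212.9], [0.0, 0.0, 1.0]] [[-0.967, 0.164, -0.195, 0.231], [-0.255, -0.647, 0.719, 1.09], [-0.008, 0.745, 0.667, 1.129], [0.0, 0.0, 0.0, 1.0]] ['K', 'cam_to_world']
wrist [[337.7, 0.0, 274.6], [0.0, 337.7, 206.3], [0.0, 0.0, 1.0]] [[0.36, -0.889, -0.282, 0.157], [0.933, 0.343, 0.112, 0.637], [-0.003, -0.303, 0.953, 0.384], [0.0, 0.0, 0.0, 1.0]] ['K', 'T_tool_cam']
{'time_s': 0.15, 'q': array([-1.18690522,  0.32166441, -0.07011432,  1.4513943 ,  0.02260666,
        1.37081741, -0.05684394]), 'qd': array([ 0.00183882, -0.00212628, -0.00020687, -0.00166394, -0.00012024,
       -0.0005987 ,  0.00161603]), 'joint_torque': array([-1.37622951e-04, -4.91794574e+01, -4.04774314e-01, -3.12879360e+01,
       -6.40393468e-02,  4.04785154e-02,  1.27460480e-04]), 'tool_pos': array([0.23478463, 0.60561189, 0.19240569]), 'ee_rot': array([-5.77357606e-01, -3.08788807e+00,  2.33078364e-03]), 'force': array([0.08489414, 0.2147838 , 0.44698188]), 'torque': array([-0.01459026, -0.04303798, -0.00625165]), 'grip_force': 0.0, 'finger_gap': 1.0026360652664736} 0.0187
```

View pics/scene0.png

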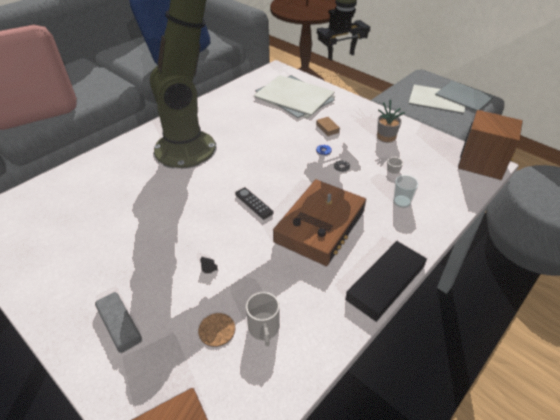

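View pics/side0.png

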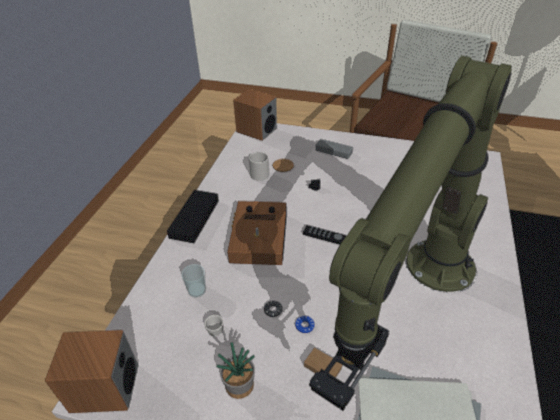

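The scene view shows two ring-shaped things: a dark ring at scene (342,166) / side (272,309), and a blue ring at scene (323,150) / side (305,324). The cork coaster at scene (217,330) has no hole. The only knob candidate off the amplifier is at scene (208,265), since the tone knobs at (297,222) and (322,233) are fitted. I choose the dark ring and will check it in a crop along with the knob.

Run:
```python
from h import *
s=np.load("pics/side0.npz"); c=np.load("pics/scene0.npz")
def crop(z,u,v,r=33): return cv2.resize(z["im"][v-r:v+r,u-r:u+r],(396,290),interpolation=cv2.INTER_CUBIC)
def cr(z,u,v,w=40,h=30): return cv2.resize(z["im"][v-h:v+h,u-w:u+w],(400,300),interpolation=cv2.INTER_CUBIC)
save("pics/crop1.png",np.vstack([np.hstack([cr(s,285,315),cr(s,314,185,20,15)]),np.hstack([cr(s,258,230),cr(c,208,265,20,15)])]))
for n,z in (("side",s),("scene",c)):
    P=cloud(z["d"],z["K"],z["M"]); 
    f=z["d"]>0
    print(n,"table z",np.median(P[f&(abs(P[...,2])<.02)][:,2]))
    g={"side":{"plate":(272,309,20),"knob":(314,185,16)},"scene":{"plate":(342,166,18),"knob":(208,265,18)}}[n]
    for k,(u,v,r) in g.items():
        q=P[v-r:v+r,u-r:u+r].reshape(-1,3)
        q=q[(q[:,2]>.004)&(q[:,2]<.06)]
        print(k,len(q),q.min(0).round(3),q.max(0).round(3),q.mean(0).round(4))
    q=P[f&(P[...,2]>.060)&(P[...,2]<.069)]
    q=q[(q[:,0]>.4)&(q[:,0]<.9)&(abs(q[:,1])<.3)]
    print("amp",len(q),cv2.minAreaRect(q[:,:2].astype(np.float32)),q[:,2].mean())
    q=P[f&(P[...,2]>.072)&(P[...,2]<.11)]; q=q[(q[:,0]>.4)&(q[:,0]<.9)&(abs(q[:,1])<.25)]
    print(q.round(3)[:60:2].tolist())
```

```text
side table z 0.0012845354086148397
plate 369 [0.426 0.224 0.004] [0.572 0.387 0.015] [0.4918 0.3082 0.0072]
knob 289 [ 0.422 -0.42   0.004] [ 0.578 -0.212  0.044] [ 0.4952 -0.3069  0.0131]
amp 2409 ((0.6362751722335815, 0.003918766975402832), (0.6006325483322144, 0.2617441713809967), 87.97333526611328) 0.06554235155286134
[[0.635, -0.092, 0.073], [0.681, -0.049, 0.079], [0.687, -0.043, 0.079], [0.679, -0.042, 0.082], [0.673, -0.047, 0.078], [0.603, -0.063, 0.079], [0.597, -0.067, 0.077], [0.682, -0.038, 0.079], [0.674, -0.039, 0.08], [0.668, -0.043, 0.078], [0.604, -0.054, 0.083], [0.599, -0.061, 0.077], [0.591, -0.06, 0.08], [0.679, -0.032, 0.08], [0.672, -0.032, 0.082], [0.666, -0.038, 0.078], [0.602, -0.048, 0.083], [0.596, -0.052, 0.081], [0.588, -0.05, 0.084], [0.677, -0.025, 0.082], [0.672, -0.031, 0.078], [0.667, -0.037, 0.073], [0.603, -0.048, 0.078], [0.595, -0.048, 0.08], [0.589, -0.051, 0.079], [0.679, -0.029, 0.073], [0.668, -0.031, 0.074], [0.602, -0.046, 0.076], [0.591, -0.047, 0.077], [0.616, -0.041, 0.072]]
scene table z -0.001433449535070963
plate 140 [0.39  0.217 0.
[... 264 characters left out ...]
[[0.611, 0.078, 0.097], [0.611, 0.073, 0.097], [0.617, 0.076, 0.098], [0.617, 0.071, 0.098], [0.615, 0.07, 0.093], [0.615, 0.08, 0.086], [0.615, 0.075, 0.086], [0.612, 0.075, 0.079], [0.616, 0.079, 0.08], [0.612, 0.075, 0.075], [0.618, 0.077, 0.077], [0.616, 0.075, 0.073], [0.62, 0.075, 0.072], [0.591, -0.047, 0.075], [0.596, -0.044, 0.076], [0.594, -0.054, 0.078], [0.596, -0.047, 0.075], [0.603, -0.048, 0.08], [0.591, -0.059, 0.076], [0.597, -0.058, 0.08], [0.601, -0.054, 0.079], [0.603, -0.047, 0.076], [0.591, -0.059, 0.072], [0.597, -0.057, 0.075], [0.603, -0.051, 0.075], [0.608, -0.048, 0.075], [0.599, -0.064, 0.077], [0.603, -0.06, 0.077], [0.609, -0.058, 0.079], [0.612, -0.053, 0.077]]
```

View pics/crop1.png

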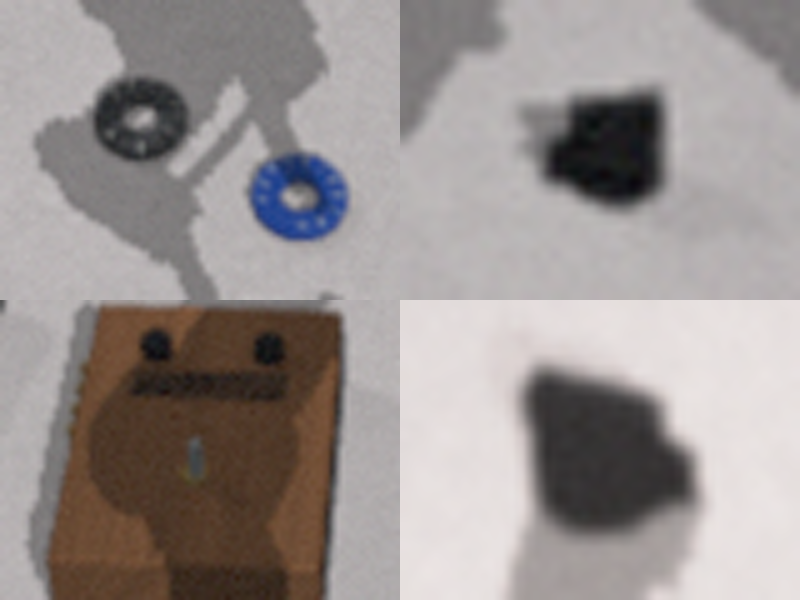

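The crop confirms it: dark steel plate with pale ticks at side (273,309), blue decoy at side (305,324). The knob is at side (314,185) with its bar and nose visible, and the spindle stands on the amplifier at side (257,232).

```bash
cat >> h.py <<'E'
def plan(x,y,z,yaw=None):
    "yaw: world angle (deg) of tool x; prints turn about tool z (deg) then shift in the tool axes after it"
    o=env.get_obs(); A=R.from_rotvec(o["ee_rot"]).as_matrix(); p=o["tool_pos"]
    y0=np.degrees(np.arctan2(A[1,0],A[0,0])); yaw=y0 if yaw is None else yaw
    t=-((yaw-y0+180)%360-180)
    c,s=np.cos(np.radians(yaw)),np.sin(np.radians(yaw))
    B=np.array([[c,s,0],[s,-c,0],[0,0,-1]]).T
    tilt=(R.from_matrix(B).inv()*R.from_matrix(A)*R.from_euler('z',t,degrees=True)).as_rotvec(True)
    print("now",p.round(4),"yaw",y0.round(2),"q7",o["q"][6].round(2),"| turn z",round(t,2),"shift",(B.T@(np.array([x,y,z])-p)).round(4),"tilt err",tilt.round(2),"t",round(o["time_s"],2))
E
python3 - <<'E'
from h import *
s=np.load("pics/side0.npz"); c=np.load("pics/scene0.npz")
print("plate",ray(273.2,308.8,.008,s["K"],s["M"]),ray(342.3,166,.008,c["K"],c["M"]))
print("blue",ray(305,324,.008,s["K"],s["M"]),ray(323.5,150,.008,c["K"],c["M"]))
print("knob",ray(315,184.5,.03,s["K"],s["M"]),ray(207,264,.03,c["K"],c["M"]))
print(env.camera_model("wrist")["T_tool_cam"].round(3).tolist())
x,y,z=ray(273,309,.008,s["K"],s["M"])
plan(x,y,.15)
E
```

```text
plate [0.48902681 0.31217319 0.008     ] [0.49914589 0.30414179 0.008     ]
blue [0.38370286 0.34077021 0.008     ] [0.3921603  0.33146115 0.008     ]
knob [ 0.48882713 -0.28457832  0.03      ] [ 0.49971824 -0.30930684  0.03      ]
[[0.001, 0.953, 0.303, 0.084], [1.0, -0.001, 0.001, 0.0], [0.001, 0.303, -0.953, -0.192], [0.0, 0.0, 0.0, 1.0]]
now [0.2348 0.6056 0.1924] yaw 158.82 q7 -0.06 | turn z -0.0 shift [-0.3431 -0.1808  0.0424] tilt err [ 0.09 -0.    0.  ] t 0.15
```

Call:
move_arm(
  steps=[
    [0,0,0,-0.043,-0.023,0,0],
    [0,0,0,-0.043,-0.023,0,0],
    [0,0,0,-0.043,-0.023,0,0],
    [0,0,0,-0.043,-0.023,0,0],
    [0,0,0,-0.043,-0.022,0.01,0],
    [0,0,0,-0.043,-0.022,0.01,0],
    [0,0,0,-0.043,-0.022,0.01,0],
    [0,0,0,-0.042,-0.022,0.012,0],
    [0,0,0,0,0,0,0],
    [0,0,0,0,0,0,0],
  ],
)

```text
time_s: 1.15
tool_pos: [0.4902, 0.3126, 0.1506]
ee_rot: [-0.583, -3.086, 0.002]
force: [-0.9, 1.0, -0.2]
finger_gap: 1.001
grip_force: 0.0
```

Run:
```python
from h import *
im,d,K,M,m=grab("wrist"); np.savez("pics/w1.npz",im=im,d=d,K=K,M=M); save("pics/w1.png",im)
plan(.494,.308,.05)
P=cloud(d,K,M)
q=P[(P[...,2]>.004)&(P[...,2]<.013)&(abs(P[...,0]-.494)<.045)&(abs(P[...,1]-.308)<.045)]
print(len(q),q.min(0),q.max(0),q.mean(0)); print(cv2.minEnclosingCircle(q[:,:2].astype(np.float32)))
s=np.load("pics/side0.npz"); print("plant pot",ray(238,388,.06,s["K"],s["M"]))
```

```text
now [0.4893 0.3145 0.151 ] yaw 158.79 q7 0.61 | turn z -0.0 shift [-0.0068 -0.0044  0.101 ] tilt err [ 0.    0.05 -0.  ] t 1.2
2074 [0.46135631 0.28053228 0.00409484] [0.51846534 0.3376197  0.01058085] [0.48896723 0.30939306 0.00822104]
((0.4898342192173004, 0.30902978777885437), 0.028982162475585938)
plant pot [0.49577575 0.59947962 0.06      ]
```

View pics/w1.png

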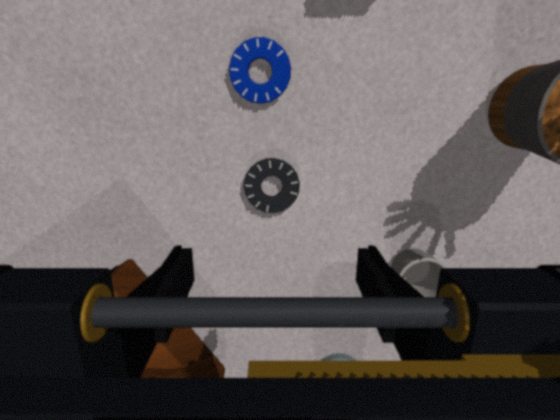

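The wrist view shows the steel plate with pale ticks at (271,186) and the blue decoy at (260,70). The tealight at (420,275) is clear of the fingers.

Run:
```python
from h import *
im,d,K,M,m=grab("wrist")
P=cloud(d,K,M)
q=P[(P[...,2]>.0045)&(P[...,2]<.013)&(abs(P[...,0]-.49)<.04)&(abs(P[...,1]-.309)<.04)]
print(len(q),q[:,2].mean()); (c,r)=cv2.minEnclosingCircle(q[:,:2].astype(np.float32)); print(c,r)
print("tea",ray(420,275,.03,K,M))
plan(c[0],c[1],.0025)
```

```text
2063 0.008281521269959163
(0.48972320556640625, 0.3091234266757965) 0.02889835834503174
tea [0.62793947 0.42308197 0.03      ]
now [0.4888 0.3156 0.1513] yaw 158.91 q7 0.61 | turn z -0.0 shift [-0.0032 -0.0057  0.1488] tilt err [-0.03  0.05  0.  ] t 1.25
```

Call:
move_arm(
  steps=[
    [0,0,0,-0.003,-0.006,0.02,0],
    [0,0,0,0,0,0.03,0],
    [0,0,0,0,0,0.03,0],
    [0,0,0,0,0,0.02,0],
    [0,0,0,0,0,0,0],
    [0,0,0,0,0,0,0],
    [0,0,0,0,0,0,0],
    [0,0,0,0,0,0,0],
  ],
)

```text
time_s: 2.05
tool_pos: [0.4912, 0.3087, 0.053]
ee_rot: [0.576, 3.086, 0.004]
force: [0.1, 0.1, -0.2]
finger_gap: 0.998
grip_force: 0.0
```

Run:
```python
from h import *
for i in range(3):
    im,d,K,M,m=grab("wrist")
    P=cloud(d,K,M)
    q=P[(P[...,2]>.0045)&(P[...,2]<.013)&(abs(P[...,0]-.49)<.04)&(abs(P[...,1]-.309)<.04)]
    if len(q): print(len(q),q[:,2].mean()); (c,r)=cv2.minEnclosingCircle(q[:,:2].astype(np.float32)); print(c,r)
    plan(.4897,.3091,.0025)
save("pics/w2.png",im)
```

```text
3821 0.008258031238014265
(0.48981592059135437, 0.30925479531288147) 0.028935611248016357
now [0.4911 0.3084 0.0528] yaw 158.83 q7 0.63 | turn z -0.0 shift [0.0016 0.0002 0.0503] tilt err [-0.13 -0.08 -0.  ] t 2.1
3840 0.008252797857736832
(0.48979467153549194, 0.3093015253543854) 0.028962628915905952
now [0.491  0.3082 0.0525] yaw 158.82 q7 0.63 | turn z -0.0 shift [0.0015 0.0004 0.05  ] tilt err [-0.1  -0.06 -0.  ] t 2.15
3844 0.008239121266036174
(0.4899595379829407, 0.30918049812316895) 0.02916417270898819
now [0.4909 0.308  0.0522] yaw 158.81 q7 0.63 | turn z -0.0 shift [0.0015 0.0006 0.0497] tilt err [-0.08 -0.05 -0.  ] t 2.2
```

Call:
move_arm(
  newtons=20,
  steps=[
    [0,0,0,0.0015,0.0005,0.02,0],
    [0,0,0,0,0,0.02,0],
    [0,0,0,0,0,0.009,0],
    [0,0,0,0,0,0,0],
    [0,0,0,0,0,0,0.5],
    [0,0,0,0,0,0,1],
    [0,0,0,0,0,0,1],
    [0,0,0,0,0,0,1],
    [0,0,0,0,0,0,1],
    [0,0,0,0,0,0,1],
  ],
)

```text
time_s: 3.2
tool_pos: [0.4892, 0.3087, 0.0025]
ee_rot: [0.577, 3.088, 0.0]
force: [-0.6, 0.1, 0.9]
finger_gap: 0.542
grip_force: 0.0
```

Call:
move_arm(
  steps=[
    [0,0,0,0,0,0,1],
    [0,0,0,0,0,0,1],
  ],
)

```text
time_s: 3.4
tool_pos: [0.4892, 0.3086, 0.0023]
ee_rot: [0.578, 3.088, 0.0]
force: [-0.4, 0.3, 0.4]
finger_gap: 0.352
grip_force: 0.0
```

Run:
```python
from h import *
im,d,K,M,m=grab("wrist"); save("pics/w3.png",im)
o=env.get_obs(); print(o["finger_gap"],o["grip_force"],o["force"])
P=cloud(d,K,M)
q=P[(P[...,2]>.0045)&(P[...,2]<.02)&(abs(P[...,0]-.49)<.04)&(abs(P[...,1]-.309)<.04)]
print(len(q),q.mean(0))
```

```text
0.31265015037800314 0.0 [ 0.1662434  -0.62195288 -0.79439174]
4912 [0.48683935 0.31011256 0.0082295 ]
```

View pics/w3.png

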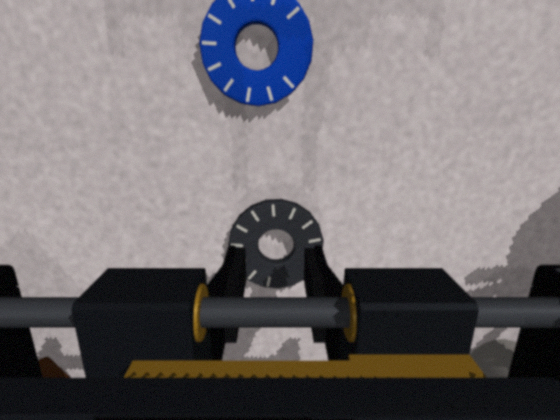

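The fingers closed over or past the plate without gripping it. The plate is still at (275,244), and the fingertips at (235,265) and (315,265) sit over it. I'll measure the finger geometry.

Run:
```python
from h import *
im,d,K,M,m=grab("wrist"); T=m["T_tool_cam"]
P=cloud(d,K,T)
o=env.get_obs(); print(o["finger_gap"],o["grip_force"])
np.set_printoptions(suppress=True)
for v in range(236,345,8): print(v,[tuple((P[v,u]*1000).round(0).astype(int)) for u in (225,235,245,255,275,300,310,320)])
(c)=cv2
W=cloud(d,K,M)
```

```text
0.264408807492996 0.0
236 [(np.int64(3), np.int64(-30), np.int64(2)), (np.int64(7), np.int64(-23), np.int64(-6)), (np.int64(7), np.int64(-17), np.int64(-6)), (np.int64(6), np.int64(-11), np.int64(-5)), (np.int64(3), np.int64(1), np.int64(2)), (np.int64(6), np.int64(15), np.int64(-5)), (np.int64(7), np.int64(21), np.int64(-6)), (np.int64(6), np.int64(27), np.int64(-6))]
244 [(np.int64(-2), np.int64(-31), np.int64(2)), (np.int64(1), np.int64(-23), np.int64(-6)), (np.int64(2), np.int64(-17), np.int64(-7)), (np.int64(1), np.int64(-11), np.int64(-6)), (np.int64(-2), np.int64(1), np.int64(2)), (np.int64(1), np.int64(16), np.int64(-6)), (np.int64(1), np.int64(22), np.int64(-6)), (np.int64(1), np.int64(28), np.int64(-6))]
252 [(np.int64(-7), np.int64(-31), np.int64(1)), (np.int64(11), np.int64(-19), np.int64(-38)), (np.int64(10), np.int64(-15), np.int64(-36)), (np.int64(-4), np.int64(-12), np.int64(-6)), (np.int64(-7), np.int64(1), np.int64(1)), (np.int64(-4), np.int64(16), np.int64(-7)), (np.int64(10), np.int64(18), np.int64(-35)), (np.int64(-4), np.int64(28), np.int64(-6))]
260 [(np.int64(
[... 3333 characters left out ...]
64(-18), np.int64(-87)), (np.int64(-4), np.int64(-15), np.int64(-79)), (np.int64(-67), np.int64(-20), np.int64(1)), (np.int64(-68), np.int64(-13), np.int64(2)), (np.int64(-68), np.int64(1), np.int64(2)), (np.int64(-67), np.int64(18), np.int64(1)), (np.int64(-4), np.int64(15), np.int64(-79)), (np.int64(-5), np.int64(19), np.int64(-79))]
340 [(np.int64(0), np.int64(-18), np.int64(-89)), (np.int64(-8), np.int64(-15), np.int64(-79)), (np.int64(-74), np.int64(-20), np.int64(1)), (np.int64(-74), np.int64(-13), np.int64(2)), (np.int64(-75), np.int64(1), np.int64(3)), (np.int64(-74), np.int64(18), np.int64(1)), (np.int64(-8), np.int64(15), np.int64(-79)), (np.int64(-9), np.int64(19), np.int64(-78))]
```

Run:
```python
from h import *
ims=[]
for n,pt in (("scene",0),("side",0)):
    im,d,K,M,m=grab(n)
    p=np.linalg.inv(M)@np.array([.49,.309,.03,1]); u=int(K[0,2]+K[0,0]*p[0]/-p[2]); v=int(K[1,2]-K[1,1]*p[1]/-p[2])
    print(n,u,v); ims.append(cv2.resize(im[v-30:v+30,u-40:u+40],(400,300),interpolation=cv2.INTER_CUBIC))
    P=cloud(d,K,M); o=env.get_obs()
    q=P[(np.hypot(P[...,0]-.49,P[...,1]-.309)<.045)&(P[...,2]>.012)&(P[...,2]<.15)]
    print(np.histogram(q[:,2],bins=np.arange(.01,.11,.01)))
save("pics/c2.png",np.hstack(ims)); print(o["finger_gap"],o["grip_force"],o["tool_pos"],o["force"])
z=np.load("pics/w1.npz"); P=cloud(z["d"],z["K"],env.camera_model("wrist")["T_tool_cam"])
for v in (240,248,252,256,264): print(v,(P[v,182:192:3]*1000).round(0).tolist())
```

```text
scene 341 159
(array([ 0,  2, 20, 29, 23, 28, 26, 15,  6]), array([0.01, 0.02, 0.03, 0.04, 0.05, 0.06, 0.07, 0.08, 0.09, 0.1 ]))
side 272 303
(array([11,  0, 10, 18,  6,  6,  1,  2,  5]), array([0.01, 0.02, 0.03, 0.04, 0.05, 0.06, 0.07, 0.08, 0.09, 0.1 ]))
0.1700759573473812 0.0 [0.48911994 0.30862467 0.00225223] [-0.0781784   0.6247625   0.38879874]
240 [[-64.0, -102.0, 150.0], [-64.0, -98.0, 151.0], [-64.0, -95.0, 151.0], [-64.0, -92.0, 150.0]]
248 [[-74.0, -102.0, 151.0], [10.0, -46.0, -31.0], [9.0, -45.0, -29.0], [10.0, -43.0, -30.0]]
252 [[10.0, -47.0, -35.0], [10.0, -45.0, -35.0], [9.0, -44.0, -34.0], [8.0, -43.0, -32.0]]
256 [[10.0, -46.0, -39.0], [10.0, -44.0, -40.0], [9.0, -43.0, -38.0], [6.0, -43.0, -32.0]]
264 [[10.0, -43.0, -48.0], [8.0, -43.0, -44.0], [5.0, -43.0, -40.0], [2.0, -43.0, -34.0]]
```

View pics/c2.png

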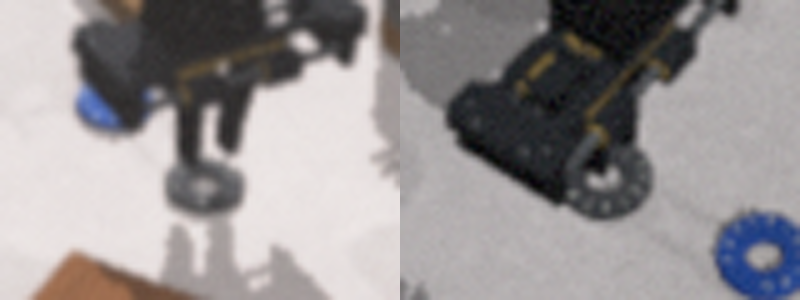

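Both fixed cameras agree with the wrist depth: the real fingertips are about 30 mm short of the reported TCP, at z≈0.03 now. I'll open and go down step by step, watching the force.

Call:
move_arm(
  steps=[
    [0,0,0,0,0,0,0],
    [0,0,0,0,0,0,0],
    [0,0,0,0,0,0,0],
    [0,0,0,0,0,0,0],
    [0,0,0,0,0,0,0],
    [0,0,0,0,0,0,0],
    [0,0,0,0,0,0,0],
    [0,0,0,0,0,0,0],
    [0,0,0,0,0,0,0],
    [0,0,0,0,0,0.006,0],
  ],
)

```text
time_s: 4.6
tool_pos: [0.4899, 0.3091, -0.0031]
ee_rot: [0.577, 3.087, 0.002]
force: [0.0, -0.3, -0.0]
finger_gap: 0.969
grip_force: 0.0
```

Call:
move_arm(
  steps=[
    [0,0,0,0,0,0.006,0],
    [0,0,0,0,0,0.006,0],
    [0,0,0,0,0,0,0],
    [0,0,0,0,0,0,0],
  ],
)

```text
time_s: 5.0
tool_pos: [0.4889, 0.3084, -0.0161]
ee_rot: [-0.577, -3.088, 0.001]
force: [1.4, 1.3, -0.1]
finger_gap: 0.999
grip_force: 0.0
```

Run:
```python
from h import *
im,d,K,M,m=grab("wrist"); P=cloud(d,K,M); o=env.get_obs(); print(o["finger_gap"],o["force"])
z=cloud(d,K,m["T_tool_cam"]); f=(abs(z[...,1])>38)|True
q=z[238:262,150:400].reshape(-1,3); q=q[(q[:,2]<-.025)]; print("lowest finger tool z",np.percentile(q[:,2],[90,98,100]))
q=P[(P[...,2]>.0045)&(P[...,2]<.013)&(abs(P[...,0]-.49)<.04)&(abs(P[...,1]-.309)<.04)]
print(cv2.minEnclosingCircle(q[:,:2].astype(np.float32)))
plan(.4899,.3092,-.028)
```

```text
0.9975720172122013 [-0.1421498  -0.35995267  1.25556019]
lowest finger tool z [-0.02518555 -0.02503787 -0.02500226]
((0.49004870653152466, 0.3082881569862366), 0.04430706799030304)
now [ 0.4891  0.3086 -0.0158] yaw 158.81 q7 0.64 | turn z -0.0 shift [-0.0005  0.0009  0.0122] tilt err [ 0.01  0.   -0.  ] t 5.05
```

Call:
move_arm(
  steps=[
    [0,0,0,-0.0005,0.0005,0.005,0],
    [0,0,0,0,0,0.003,0],
    [0,0,0,0,0,0.002,0],
    [0,0,0,0,0,0,0],
  ],
)

```text
time_s: 5.45
tool_pos: [0.4895, 0.3087, -0.0262]
ee_rot: [-0.577, -3.088, 0.001]
force: [0.5, 0.0, 0.0]
finger_gap: 1.003
grip_force: 0.0
```

Run:
```python
from h import *
im,d,K,M,m=grab("wrist"); P=cloud(d,K,M); o=env.get_obs(); print(o["finger_gap"],o["force"])
z=cloud(d,K,m["T_tool_cam"])
for v in (244,246,248,250): print(v,(z[v,176:194:3]*1000).round(0).tolist(),(P[v,176:194:3,2]*1000).round(1))
plan(.4899,.3092,-.028)
```

```text
0.9978405793378919 [0.52386516 0.3592083  0.41652218]
244 [[10.0, -52.0, -26.0], [10.0, -51.0, -25.0], [10.0, -49.0, -27.0], [11.0, -47.0, -27.0], [10.0, -46.0, -26.0], [11.0, -44.0, -28.0]] [ 0.2 -1.1  0.4  0.9 -0.4  1.5]
246 [[11.0, -51.0, -31.0], [11.0, -50.0, -30.0], [9.0, -49.0, -26.0], [9.0, -48.0, -26.0], [9.0, -46.0, -25.0], [9.0, -44.0, -27.0]] [ 5.2  4.1  0.2 -0.5 -0.7  1. ]
248 [[11.0, -50.0, -34.0], [11.0, -49.0, -33.0], [8.0, -49.0, -27.0], [9.0, -47.0, -29.0], [9.0, -45.0, -30.0], [10.0, -43.0, -30.0]] [8.  6.7 0.7 3.2 3.5 4. ]
250 [[11.0, -50.0, -36.0], [11.0, -48.0, -35.0], [9.0, -48.0, -31.0], [10.0, -46.0, -33.0], [10.0, -44.0, -33.0], [9.0, -43.0, -30.0]] [9.5 8.8 5.3 7.2 6.8 4.2]
now [ 0.4896  0.3088 -0.0259] yaw 158.81 q7 0.65 | turn z -0.0 shift [-0.0001  0.0005  0.0021] tilt err [ 0.02  0.01 -0.  ] t 5.5
```

Tips are at about 4 mm, level with the plate's edge. I'll lower 1 mm more and close.

Call:
move_arm(
  newtons=20,
  steps=[
    [0,0,0,0,0.0005,0.001,0.2],
    [0,0,0,0,0,0,1],
    [0,0,0,0,0,0,1],
    [0,0,0,0,0,0,1],
    [0,0,0,0,0,0,1],
    [0,0,0,0,0,0,1],
    [0,0,0,0,0,0,1],
  ],
)

```text
time_s: 6.2
tool_pos: [0.49, 0.3094, -0.0266]
ee_rot: [0.577, 3.088, 0.0]
force: [1.1, 0.6, 1.2]
finger_gap: 0.658
grip_force: 20.0
```

Call:
move_arm(
  steps=[
    [0,0,0,0,0,-0.01,1],
    [0,0,0,0,0,-0.03,1],
    [0,0,0,0,0,-0.03,1],
    [0,0,0,0,0,-0.03,1],
    [0,0,0,0,0,-0.03,1],
    [0,0,0,-0.02,-0.014,-0.02,1],
    [0,0,0,-0.04,-0.025,0,1],
    [0,0,0,-0.04,-0.025,0,1],
    [0,0,0,-0.04,-0.025,0,1],
    [0,0,0,-0.04,-0.025,0,1],
  ],
)

```text
time_s: 7.2
tool_pos: [0.6176, 0.1366, 0.1244]
ee_rot: [0.577, 3.087, 0.001]
force: [-0.5, 1.1, -1.3]
finger_gap: 0.656
grip_force: 20.0
```

Call:
move_arm(
  steps=[
    [0,0,0,-0.04,-0.025,0,1],
    [0,0,0,-0.03,-0.02,0,1],
    [0,0,0,-0.02,-0.015,0,1],
    [0,0,0,0,0,0,1],
    [0,0,0,0,0,0,1],
    [0,0,0,0,0,0,1],
    [0,0,0,0,0,0,1],
  ],
)

```text
time_s: 7.9
tool_pos: [0.6783, 0.0518, 0.1235]
ee_rot: [-0.573, -3.089, -0.002]
force: [-0.0, 1.2, -0.8]
finger_gap: 0.66
grip_force: 20.0
```

Run:
```python
from h import *
im,d,K,M,m=grab("wrist"); np.savez("pics/w4.npz",im=im,d=d,K=K,M=M)
p=np.linalg.inv(M)@np.array([.615,.075,.098,1]); print("proj",K[0,2]+K[0,0]*p[0]/-p[2],K[1,2]-K[1,1]*p[1]/-p[2])
P=cloud(d,K,M)
q=P[(P[...,2]>.092)&(P[...,2]<.103)&(np.hypot(P[...,0]-.615,P[...,1]-.075)<.02)]
print(len(q),q.mean(0),q.min(0),q.max(0)); plan(.615,.075,.12)
o=env.get_obs(); print(o["grip_force"],o["finger_gap"])
u,v=int(p[0]*0+K[0,2]+K[0,0]*p[0]/-p[2]),int(K[1,2]-K[1,1]*p[1]/-p[2])
u0,v0=max(u-32,0),max(v-24,0)
c=cv2.resize(im[v0:v0+48,u0:u0+64],(512,384),interpolation=cv2.INTER_CUBIC); print(u0,v0)
save("pics/w4.png",np.hstack([cv2.resize(im,(280,210)),np.zeros((210,8,3),np.uint8)]) if 0 else np.hstack([np.vstack([cv2.resize(im,(280,210)),np.zeros((174,280,3),np.uint8)]),c]))
```

```text
proj 272.51107975596494 126.70712143928775
204 [0.60960393 0.0771366  0.0978986 ] [0.60537579 0.07133442 0.09238562] [0.61338493 0.08307476 0.09993268]
now [0.6784 0.0515 0.1235] yaw 158.95 q7 1.19 | turn z -0.0 shift [ 0.0676 -0.0008  0.0035] tilt err [-0.05  0.02  0.  ] t 7.95
19.999985522590578 0.6570686586781204
240 102
```

View pics/w4.png

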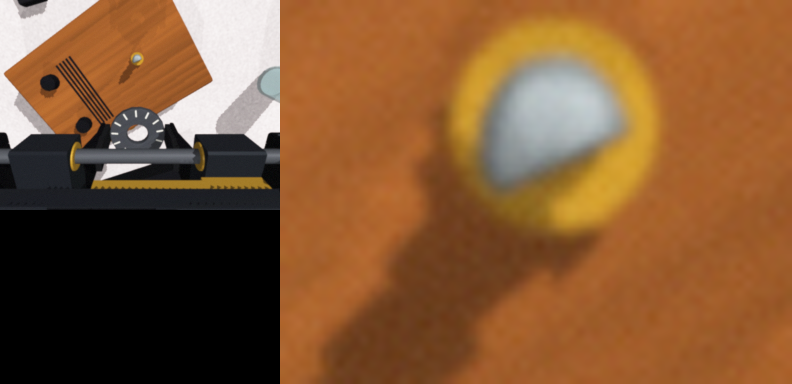

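The wrist view shows the grey D tip with its flat edge running from about pixel (266,126) to (283,118), facing down-right. The brass collar centre is near (274,118). The plate is still held, at full-image (274,258).

```bash
cat > sp.py <<'E'
from h import *
def spindle(im,K,M,c0=(.6105,.077),zt=.097):
    from scipy.optimize import least_squares
    hsv=cv2.cvtColor(im,cv2.COLOR_RGB2HSV)
    v,u=np.mgrid[:im.shape[0],:im.shape[1]]
    W=np.array([ray(a,b,.07,K,M) for a,b in zip(u.ravel()[::1],v.ravel()[::1])]) if 0 else None
    p=np.linalg.inv(M)@np.array([*c0,.09,1]); uu,vv=K[0,2]+K[0,0]*p[0]/-p[2],K[1,2]-K[1,1]*p[1]/-p[2]
    near=np.hypot(u-uu,v-vv)<22
    col=near&(hsv[...,0]>=17)&(hsv[...,0]<32)&(hsv[...,1]>110)&(hsv[...,2]>110)
    st=near&(hsv[...,1]<75)
    def pts(mask,z):
        mask=cv2.morphologyEx(mask.astype(np.uint8),cv2.MORPH_OPEN,np.ones((2,2)))
        n,l,s,_=cv2.connectedComponentsWithStats(mask); k=1+s[1:,4].argmax(); mask=(l==k).astype(np.uint8)
        c=max(cv2.findContours(mask,0,cv2.CHAIN_APPROX_NONE)[0],key=len)[:,0]
        return np.array([ray(a,b,z,K,M)[:2] for a,b in c]),mask.sum()
    C,nc=pts(col|st,.070); S,ns=pts(st,zt)
    return C,S,nc,ns
E
python3 - <<'E'
from sp import *
z=np.load("pics/w4.npz"); im,d,K,M=z["im"],z["d"],z["K"],z["M"]
a,b=ray(266.2,126,.098,K,M)[:2],ray(283.1,118,.098,K,M)[:2]; e=b-a
print("flat edge",a,b,np.hypot(*e),"normal deg",np.degrees(np.arctan2(*( (np.array([-e[0],e[1]]))))),"mid",(a+b)/2)
C,S,nc,ns=spindle(im,K,M); print("collar",cv2.minEnclosingCircle(C.astype(np.float32)),nc); print("steel",cv2.minEnclosingCircle(S.astype(np.float32)),ns)
print(ray(274.4,118,.070,K,M))
from scipy.spatial import ConvexHull
L=cv2.approxPolyDP((S*1e4).astype(np.float32).reshape(-1,1,2),8,True)[:,0]/1e4
print(L)
# plate held: centre in tool frame
P=cloud(d,K,env.camera_model("wrist")["T_tool_cam"])
q=P[(P[...,2]<-.027)&(P[...,2]>-.042)&(abs(P[...,1])<.031)&(P[...,0]>-.028)&(P[...,0]<.035)]
print("plate tool",len(q),np.median(q[:,2]),q.min(0),q.max(0),cv2.minEnclosingCircle(q[:,:2].astype(np.float32)))
# tone knobs / plane
W=cloud(d,K,M); print("amp top z",np.median(W[60:100,150:250,2]))
k=W[(W[...,2]>.075)&(W[...,2]<.083)&(W[...,1]<0)&(W[...,1]>-.12)]
for s in (k[k[:,0]<.64],k[k[:,0]>=.64]): print(len(s),s.mean(0))
E
```

```text
flat edge [0.6131773  0.07145485] [0.61241674 0.0830724 ] 0.011642423656033218 normal deg 3.745601626975693 mid [0.61279702 0.07726362]
collar ((0.6121549606323242, 0.0775875374674797), 0.00932127982378006) 533
steel ((0.609587550163269, 0.08143341541290283), 0.003796823788434267) 198
[0.61182751 0.07747537 0.07      ]
[[0.6099624  0.08328388]
 [0.60659987 0.08122367]
 [0.60582286 0.0775215 ]
 [0.60773605 0.07409894]
 [0.6128459  0.072101  ]
 [0.6137481  0.07445545]
 [0.6130205  0.08280518]]
plate tool 6992 -0.03483281360185045 [-0.0168268  -0.03095121 -0.04197619] [ 0.02883555  0.03092581 -0.02753091] ((0.0031513823196291924, 5.457923180074431e-05), 0.0317271463572979)
amp top z 0.06547445443379032
818 [ 0.59716926 -0.05185635  0.07918397]
641 [ 0.67479317 -0.03603587  0.07905261]
```

Run:
```python
from sp import *
from scipy.optimize import least_squares
z=np.load("pics/w4.npz"); im,d,K,M=z["im"],z["d"],z["K"],z["M"]
T=env.camera_model("wrist")["T_tool_cam"]
P=cloud(d,K,T)
mk=(abs(P[...,2]+.0346)<.004)&(abs(P[...,1])<.032)&(P[...,0]>-.02)&(P[...,0]<.035)
q=P[mk]; A=np.c_[q[:,:2],np.ones(len(q))]; print("plane",np.linalg.lstsq(A,q[:,2],rcond=None)[0],len(q))
# outer edge: per column first row
E=[]
v,u=np.nonzero(mk)
for c in range(u.min(),u.max()+1):
    r=v[u==c].min(); E.append(P[r,c,:2])
E=np.array(E); E=E[(abs(E[:,1])<.022)&(E[:,0]>.012)]
f=least_squares(lambda s:np.hypot(E[:,0]-s[0],E[:,1]-s[1])-s[2],[0,0,.029],loss="soft_l1",f_scale=.0005); print("outer",f.x,len(E))
# hole
n,l,s,c=cv2.connectedComponentsWithStats((~mk).astype(np.uint8))
h=(P[...,2]>-.025)&(abs(P[...,1])<.014)&(P[...,0]<.03)
vh,uh=np.nonzero(h&(np.arange(420)[:,None]<285)&(np.arange(420)[:,None]>240)); print("hole px",uh.min(),uh.max(),vh.min(),vh.max(),uh.mean(),vh.mean())
def rz(u,v,zz): # tool frame
    return ray(u,v,zz,K,T)
for zz in (-.0346,): print(rz(uh.mean(),vh.mean(),zz),rz(uh.min(),vh.mean(),zz),rz(uh.max(),vh.mean(),zz),rz(uh.mean(),vh.min(),zz))
plan(.6113,.0773,.085)
```

```text
plane [ 0.0038662   0.00070083 -0.03475669] 6692
outer [-0.00037263  0.00031112  0.0289115 ] 87
hole px 258 287 249 281 273.78824969400245 265.0893512851897
[ 2.13280324e-03 -6.45435663e-05 -3.46000000e-02] [ 0.002119   -0.00823289 -0.0346    ] [ 0.00214435  0.00677015 -0.0346    ] [ 1.12341657e-02 -6.87322479e-05 -3.46000000e-02]
now [0.6784 0.0515 0.1235] yaw 158.95 q7 1.19 | turn z -0.0 shift [ 0.0719 -0.      0.0385] tilt err [-0.05  0.02  0.  ] t 7.95
```

Call:
move_arm(
  steps=[
    [0,0,0,0.03,0,0,1],
    [0,0,0,0.03,0,0.01,1],
    [0,0,0,0.012,0,0.02,1],
    [0,0,0,0,0,0.01,1],
    [0,0,0,0,0,0,1],
    [0,0,0,0,0,0,1],
    [0,0,0,0,0,0,1],
    [0,0,0,0,0,0,1],
  ],
)

```text
time_s: 8.75
tool_pos: [0.6128, 0.0751, 0.084]
ee_rot: [0.578, 3.086, 0.0]
force: [0.7, -0.2, -0.4]
finger_gap: 0.66
grip_force: 20.0
```

Run:
```python
from h import *
im,d,K,M,m=grab("wrist"); save("pics/w5.png",im); plan(.6113,.0773,.039)
for i in range(2): grab("wrist"); plan(.6113,.0773,.039)
```

```text
now [0.6126 0.0752 0.0839] yaw 158.77 q7 1.12 | turn z -0.0 shift [0.002  0.0015 0.0449] tilt err [-0.03 -0.07 -0.  ] t 8.8
now [0.6124 0.0753 0.0837] yaw 158.78 q7 1.12 | turn z -0.0 shift [0.0017 0.0015 0.0447] tilt err [-0.02 -0.05 -0.  ] t 8.85
now [0.6122 0.0754 0.0836] yaw 158.79 q7 1.12 | turn z -0.0 shift [0.0015 0.0015 0.0446] tilt err [-0.02 -0.04 -0.  ] t 8.9
```

View pics/w5.png

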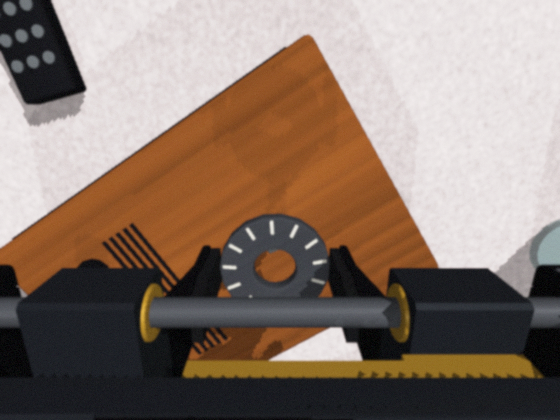

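The plate is level and held over the spindle, with its hole at (274,266). The spindle is hidden under the plate from this camera angle. I'll go down in stages.

Call:
move_arm(
  steps=[
    [0,0,0,0.001,0.0012,0.005,1],
    [0,0,0,0,0,0.01,1],
    [0,0,0,0,0,0.01,1],
    [0,0,0,0,0,0.006,1],
    [0,0,0,0,0,0,1],
    [0,0,0,0,0,0,1],
    [0,0,0,0,0,0,1],
    [0,0,0,0,0,0,1],
  ],
)

```text
time_s: 9.7
tool_pos: [0.6116, 0.0771, 0.0528]
ee_rot: [0.578, 3.087, 0.001]
force: [0.2, -0.1, 0.1]
finger_gap: 0.659
grip_force: 20.0
```

Run:
```python
from h import *
im,d,K,M,m=grab("wrist"); save("pics/w6.png",cv2.resize(im[220:310,210:340],(780,540),interpolation=cv2.INTER_CUBIC)); plan(.6113,.0773,.039); print(env.get_obs()["force"])
```

```text
now [0.6115 0.0771 0.0527] yaw 158.82 q7 1.12 | turn z -0.0 shift [0.0003 0.0001 0.0137] tilt err [-0.03 -0.04 -0.  ] t 9.75
[0.73496279 0.24020722 0.01354506]
```

View pics/w6.png

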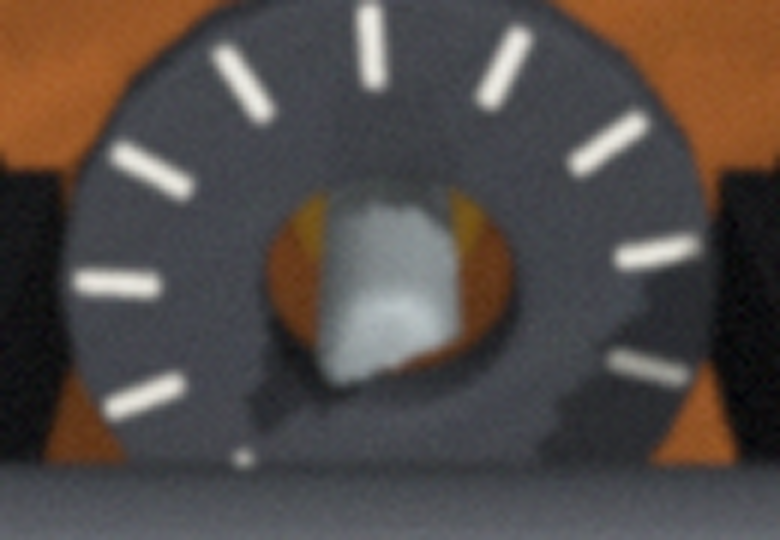

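The spindle shows through the hole, centred on the D at crop (390,330). I'll lower the last 13 mm.

Call:
move_arm(
  steps=[
    [0,0,0,0.0003,0,0.005,1],
    [0,0,0,0,0,0.004,1],
    [0,0,0,0,0,0.003,1],
    [0,0,0,0,0,0.001,1],
    [0,0,0,0,0,0,1],
    [0,0,0,0,0,0,1],
    [0,0,0,0,0,0,1],
  ],
)

```text
time_s: 10.45
tool_pos: [0.6111, 0.0772, 0.0395]
ee_rot: [0.577, 3.088, 0.0]
force: [0.5, -0.7, -0.7]
finger_gap: 0.661
grip_force: 20.0
```

Call:
move_arm(
  steps=[
    [0,0,0,0,0,0.001,1],
    [0,0,0,0,0,0,1],
    [0,0,0,0,0,0,0],
    [0,0,0,0,0,0,0],
    [0,0,0,0,0,0,0],
    [0,0,0,0,0,0,0],
    [0,0,0,0,0,0,0],
    [0,0,0,0,0,-0.02,0],
    [0,0,0,0,0,-0.04,0],
    [0,0,0,0,0,-0.04,0],
  ],
)

```text
time_s: 11.45
tool_pos: [0.6101, 0.077, 0.1386]
ee_rot: [-0.577, -3.086, 0.001]
force: [0.6, 0.3, 0.1]
finger_gap: 0.997
grip_force: 0.0
```

Run:
```python
from sp import *
im,d,K,M,m=grab("wrist"); np.savez("pics/w7.npz",im=im,d=d,K=K,M=M)
P=cloud(d,K,M); r=np.hypot(P[...,0]-.6115,P[...,1]-.0773)
q=P[(abs(P[...,2]-.073)<.004)&(r<.033)&(r>.009)]
print(len(q),"plate top z",q[:,2].mean(),cv2.minEnclosingCircle(q[:,:2].astype(np.float32)))
A=np.c_[q[:,:2],np.ones(len(q))]; print(np.linalg.lstsq(A,q[:,2],rcond=None)[0])
q=P[(P[...,2]>.092)&(P[...,2]<.103)&(r<.012)]; print("tip",len(q),q.mean(0) if len(q) else 0)
# look position for the knob, estimates of knob
plan(.50,-.305,.12); o=env.get_obs(); print(o["finger_gap"])
for n in ("side","scene"):
    s=np.load(f"pics/{n}0.npz"); Q=cloud(s["d"],s["K"],s["M"]); q=Q[(Q[...,2]>.025)&(Q[...,2]<.045)&(np.hypot(Q[...,0]-.495,Q[...,1]+.3)<.05)]; print(n,q.mean(0),q.min(0),q.max(0),len(q))
```

```text
3279 plate top z 0.07321550706671172 ((0.6108564138412476, 0.07731542736291885), 0.02891763485968113)
[ 0.00358433 -0.00181971  0.07117183]
tip 166 [0.60881226 0.07771747 0.09716827]
now [0.6148 0.0776 0.1472] yaw 158.8 q7 1.1 | turn z -0.0 shift [-0.0313 -0.3982  0.0272] tilt err [-0.35 -0.5  -0.  ] t 11.5
0.999955104058064
side [ 0.49015435 -0.29925312  0.03488619] [ 0.47199368 -0.31354381  0.02538407] [ 0.5096776  -0.28100269  0.04432177] 51
scene [ 0.49426443 -0.30396765  0.03437552] [ 0.47275554 -0.31581643  0.02505703] [ 0.51314956 -0.28979437  0.04127244] 87
```

Call:
move_arm(
  steps=[
    [0,0,0,0,-0.02,0,0],
    [0,0,0,-0.007,-0.042,0,0],
    [0,0,0,-0.007,-0.042,0,0],
    [0,0,0,-0.007,-0.042,0,0],
    [0,0,0,-0.007,-0.042,0,0],
    [0,0,0,-0.007,-0.042,0,0],
    [0,0,0,-0.007,-0.042,0,0],
    [0,0,0,-0.007,-0.042,0,0],
    [0,0,0,-0.007,-0.042,0,0],
    [0,0,0,-0.008,-0.04,0,0],
  ],
)

```text
time_s: 12.5
tool_pos: [0.5252, -0.3175, 0.1374]
ee_rot: [-0.579, -3.086, -0.0]
force: [0.9, -0.3, -0.4]
finger_gap: 0.999
grip_force: 0.0
```

Call:
move_arm(
  steps=[
    [0,0,0,0,0,0.01,0],
    [0,0,0,0,0,0,0],
    [0,0,0,0,0,0,0],
    [0,0,0,0,0,0,0],
    [0,0,0,0,0,0,0],
  ],
)

```text
time_s: 13.0
tool_pos: [0.5282, -0.3139, 0.1285]
ee_rot: [0.574, 3.088, 0.001]
force: [0.5, 0.0, 0.8]
finger_gap: 0.995
grip_force: 0.0
```

Run:
```python
from h import *
im,d,K,M,m=grab("wrist"); np.savez("pics/w8.npz",im=im,d=d,K=K,M=M)
P=cloud(d,K,M); plan(.493,-.302,.05)
q=P[(P[...,2]>.008)&(P[...,2]<.045)&(np.hypot(P[...,0]-.493,P[...,1]+.302)<.05)]
print(len(q)); b=q[q[:,2]>.034]; print("bar",len(b),b[:,2].mean(),cv2.minAreaRect(b[:,:2].astype(np.float32)))
s=q[(q[:,2]>.017)&(q[:,2]<.026)]; print("skirt",len(s),cv2.minEnclosingCircle(s[:,:2].astype(np.float32)))
c=np.array(cv2.minAreaRect(b[:,:2].astype(np.float32))[0]); r=np.hypot(*(s[:,:2]-c).T); t=s[r>.0225]; print("nose",len(t),t.mean(0),np.degrees(np.arctan2(*(t[:,:2].mean(0)-c)[::-1])),r.max())
p=np.linalg.inv(M)@np.array([*c,.03,1]); u=int(K[0,2]+K[0,0]*p[0]/-p[2]); v=int(K[1,2]-K[1,1]*p[1]/-p[2]); print(u,v)
u0,v0=u-48,v-48
save("pics/w8.png",np.hstack([cv2.resize(im[v0:v0+96,u0:u0+96],(480,480),interpolation=cv2.INTER_CUBIC)[:420],np.pad(cv2.resize(im,(280,210)),((0,210),(0,0),(0,0)))])); print(u0,v0)
```

```text
now [ 0.5281 -0.3141  0.1285] yaw 158.93 q7 1.83 | turn z -0.0 shift [ 0.0372 -0.0013  0.0785] tilt err [-0.03 -0.03 -0.  ] t 13.05
1635
bar 672 0.03916410254838509 ((0.48888692259788513, -0.3024044334888458), (0.03798074275255203, 0.01217967364937067), 24.939470291137695)
skirt 854 ((0.49287864565849304, -0.29994645714759827), 0.02411479689180851)
nose 42 [ 0.5116224  -0.29184492  0.02226624] 24.91255214480517 0.02867875848100868
270 151
222 103
```

View pics/w8.png

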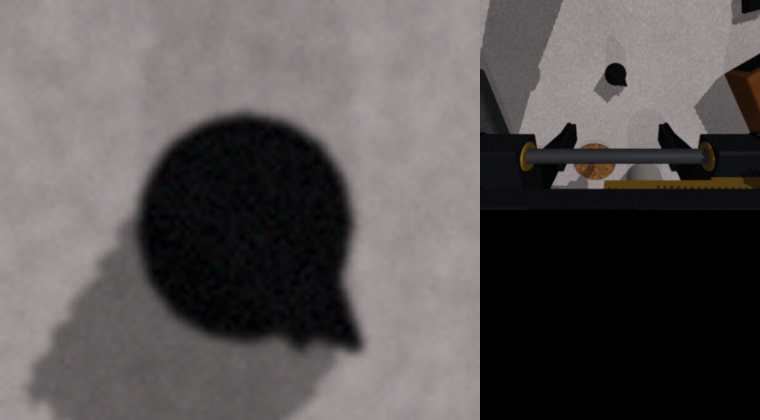

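The view shows the knob, nose tip at crop (360,345) (pixel (294,172)), bar size 38×12 mm as expected and nose direction 24.9°. The coaster and mug sit to the far side at full-image (230,320) and (330,350). Next I'll turn the tool to line up with the bar and check the mug clearance.

Call:
move_arm(
  steps=[
    [0,0,-8.5,0,0,0,0],
    [0,0,-8.5,0,0,0,0],
    [0,0,-8.5,0,0,0,0],
    [0,0,-8.5,0,0,0,0],
    [0,0,-8.5,0,0,0,0],
    [0,0,-3.5,0,0,0,0],
    [0,0,0,0,0,0,0],
    [0,0,0,0,0,0,0],
    [0,0,0,0,0,0,0],
    [0,0,0,0,0,0,0],
  ],
)

```text
time_s: 14.05
tool_pos: [0.5275, -0.3151, 0.1283]
ee_rot: [-0.674, 3.068, -0.0]
force: [-0.4, 0.1, -0.8]
finger_gap: 0.998
grip_force: 0.0
```

Run:
```python
from sp import *
im,d,K,M,m=grab("wrist"); plan(.4889,-.3024,.05,204.9)
P=cloud(d,K,M)
q=P[(P[...,2]>.034)&(P[...,2]<.045)&(np.hypot(P[...,0]-.489,P[...,1]+.302)<.03)]
print(len(q),cv2.minAreaRect(q[:,:2].astype(np.float32)) if len(q) else 0)
s=np.load("pics/scene0.npz"); Q=cloud(s["d"],s["K"],s["M"])
g=Q[290:340,240:285].reshape(-1,3); g=g[(g[:,2]>.05)&(g[:,2]<.12)]; print("mug",len(g),g.min(0),g.max(0),cv2.minEnclosingCircle(g[:,:2].astype(np.float32)))
z=np.load("pics/w4.npz"); C,S,nc,ns=spindle(z["im"],z["K"],z["M"])
e=S[(S[:,0]>.6115)&(S[:,1]>.0735)&(S[:,1]<.0815)]; vx,vy,x0,y0=cv2.fitLine(e.astype(np.float32),cv2.DIST_L1,0,0.01,0.01).ravel(); print("flat",len(e),x0,y0,np.degrees(np.arctan2(-vx*np.sign(vy),abs(vy))))
```

```text
now [ 0.5275 -0.3151  0.1283] yaw -155.2 q7 2.6 | turn z -0.1 shift [0.0297 0.0278 0.0783] tilt err [-0. -0. -0.] t 14.1
650 ((0.48842892050743103, -0.3026356101036072), (0.03731943666934967, 0.011978110298514366), 25.573049545288086)
mug 739 [ 0.6949615  -0.3755855   0.05008551] [ 0.79276146 -0.28881802  0.09309632] ((0.7488086819648743, -0.335465669631958), 0.0563727430999279)
flat 12 0.6133889 0.07762556 3.7235568
```

Call:
move_arm(
  steps=[
    [0,0,0,0.0295,0.0278,0.02,0],
    [0,0,0,0,0,0.04,0],
    [0,0,0,0,0,0.04,0],
    [0,0,0,0,0,0.02,0],
    [0,0,0,0,0,0.008,0],
    [0,0,0,0,0,0,0],
    [0,0,0,0,0,0,0],
    [0,0,0,0,0,0,0],
  ],
)

```text
time_s: 14.9
tool_pos: [0.4903, -0.3031, 0.0019]
ee_rot: [-0.674, 3.066, -0.003]
force: [-0.0, -0.3, 0.2]
finger_gap: 0.997
grip_force: 0.0
```

Run:
```python
from h import *
im,d,K,M,m=grab("wrist"); plan(.4887,-.3025,-.005,205.1)
P=cloud(d,K,M)
q=P[(P[...,2]>.034)&(P[...,2]<.045)&(np.hypot(P[...,0]-.489,P[...,1]+.302)<.03)]
print(len(q),cv2.minAreaRect(q[:,:2].astype(np.float32)) if len(q) else 0)
```

```text
now [ 0.4902 -0.303   0.0018] yaw -155.19 q7 2.64 | turn z -0.29 shift [0.0012 0.0011 0.0068] tilt err [ 0.12 -0.11  0.  ] t 14.95
1526 ((0.4873090386390686, -0.30291423201560974), (0.03578931465744972, 0.011999763548374176), 24.717330932617188)
```

Call:
move_arm(
  newtons=30,
  steps=[
    [0,0,0,0.001,0.0007,0.006,0],
    [0,0,0,0,0,0,1],
    [0,0,0,0,0,0,1],
    [0,0,0,0,0,0,1],
    [0,0,0,0,0,0,1],
    [0,0,0,0,0,0,1],
    [0,0,0,0,0,0,1],
    [0,0,0,0,0,0,1],
    [0,0,0,0,0,0,1],
    [0,0,0,0,0,0,1],
  ],
)

```text
time_s: 15.95
tool_pos: [0.4878, -0.3021, -0.0058]
ee_rot: [-0.675, 3.068, 0.0]
force: [0.2, 0.4, -0.5]
finger_gap: 0.266
grip_force: 0.0
```

Call:
move_arm(
  steps=[
    [0,0,0,0,0,0,1],
    [0,0,0,0,0,0,1],
    [0,0,0,0,0,0,1],
  ],
)

```text
time_s: 16.25
tool_pos: [0.4878, -0.3021, -0.0058]
ee_rot: [-0.675, 3.068, -0.0]
force: [-0.5, -0.5, 0.3]
finger_gap: 0.141
grip_force: 30.0
```

Call:
move_arm(
  steps=[
    [0,0,0,0,0,-0.015,1],
    [0,0,0,0,0,-0.04,1],
    [0,0,0,0,0,-0.04,1],
    [0,0,0,0,0,-0.04,1],
    [0,0,7,0,0,0,1],
    [0,0,7,0,0,0,1],
    [0,0,7,0,0,0,1],
    [0,0,0,-0.02,0.03,0,1],
    [0,0,0,-0.024,0.04,0,1],
    [0,0,0,-0.024,0.04,0,1],
  ],
)

```text
time_s: 17.25
tool_pos: [0.5489, -0.1873, 0.1307]
ee_rot: [-0.101, 3.138, -0.0]
force: [0.6, -0.5, -0.9]
finger_gap: 0.135
grip_force: 30.0
```

Call:
move_arm(
  steps=[
    [0,0,0,-0.024,0.04,0,1],
    [0,0,0,-0.024,0.04,0,1],
    [0,0,0,-0.024,0.04,0,1],
    [0,0,0,-0.024,0.04,0,1],
    [0,0,0,-0.024,0.04,0,1],
    [0,0,0,-0.015,0.03,0,1],
    [0,0,0,-0.014,0.03,0,1],
    [0,0,0,0,0,0,1],
    [0,0,0,0,0,0,1],
    [0,0,0,0,0,0,1],
  ],
)

```text
time_s: 18.25
tool_pos: [0.6797, 0.0795, 0.1299]
ee_rot: [-0.102, 3.14, -0.002]
force: [0.7, 0.3, -0.3]
finger_gap: 0.136
grip_force: 30.0
```

```bash
cat > meas.py <<'E'
from sp import *
def run(tag):
    for i in range(2): im,d,K,M,m=grab("wrist")
    np.savez(f"pics/{tag}.npz",im=im,d=d,K=K,M=M); T=m["T_tool_cam"]
    plan(.6112,.0773,.10,183.7)
    o=env.get_obs(); print(o["grip_force"],o["finger_gap"],o["force"])
    P=cloud(d,K,M); r=np.hypot(P[...,0]-.611,P[...,1]-.0773)
    q=P[(P[...,2]>.092)&(P[...,2]<.103)&(r<.012)]; print("tip mean",len(q),q.mean(0))
    q=P[(abs(P[...,2]-.073)<.004)&(r<.033)&(r>.009)]; print("plate",len(q),q[:,2].mean(),cv2.minEnclosingCircle(q[:,:2].astype(np.float32)))
    C,S,nc,ns=spindle(im,K,M); print("steel",ns,S.min(0),S.max(0))
    e=S[(S[:,0]>.6115)&(S[:,1]>.0735)&(S[:,1]<.0815)]
    if len(e)>4: vx,vy,x0,y0=cv2.fitLine(e.astype(np.float32),cv2.DIST_L1,0,0.01,0.01).ravel(); print("flat",len(e),x0,y0,np.degrees(np.arctan2(-vx*np.sign(vy),abs(vy))))
    Q=cloud(d,K,T); b=Q[(Q[...,2]>-.06)&(Q[...,2]<-.005)&(abs(Q[...,0])<.04)&(abs(Q[...,1])<.03)]
    print("held",len(b),np.histogram(b[:,2],bins=np.arange(-.06,0,.005)))
    s=b[(b[:,2]>-.0315)&(b[:,2]<-.02)]; print("skirt",len(s),s.min(0),s.max(0))
    p=np.linalg.inv(T)@np.array([0,0,-.03,1]); print("knob px",K[0,2]+K[0,0]*p[0]/-p[2],K[1,2]-K[1,1]*p[1]/-p[2])
    return im
E
python3 -c "
from meas import *
im=run('w9')"
```

```text
now [0.6797 0.0793 0.1299] yaw -176.34 q7 1.55 | turn z -0.04 shift [0.0685 0.0024 0.0299] tilt err [ 0.04 -0.02  0.  ] t 18.35
29.997660219669342 0.13874322994545643 [-0.23554099  0.48651376 -0.68478001]
tip mean 188 [0.60940683 0.07708667 0.09786095]
plate 4402 0.07332051378889314 ((0.6113460659980774, 0.07715189456939697), 0.02902846224606037)
steel 762 [0.59736751 0.06353959] [0.62472451 0.09172801]
flat 13 0.6242518 0.07515315 -2.2150345
held 4189 (array([269, 307, 836, 882, 247, 215, 581, 269, 256, 231,  96]), array([-0.06 , -0.055, -0.05 , -0.045, -0.04 , -0.035, -0.03 , -0.025,
       -0.02 , -0.015, -0.01 , -0.005]))
skirt 905 [-0.00221062 -0.01896145 -0.03146804] [ 0.01884005  0.01940155 -0.02000638]
knob px 273.84723180729645 264.4678719328683
```

Run:
```python
from h import *
from scipy.optimize import least_squares
z=np.load("pics/w9.npz"); im,d,K,M=z["im"],z["d"],z["K"],z["M"]; Q=cloud(d,K,env.camera_model("wrist")["T_tool_cam"])
for lo,hi in ((-.026,-.016),(-.018,-.008)):
    w=Q[(Q[...,2]>lo)&(Q[...,2]<hi)&(abs(Q[...,1])<.025)&(abs(Q[...,0])<.03)]
    w=w[w[:,0]>.005]
    for fix in (1,0):
        f=least_squares(lambda s:np.hypot(w[:,0]-s[0],w[:,1]-s[1])-(.0205 if fix else s[2]),[0,0,.0205],loss="soft_l1",f_scale=.0005); print(lo,len(w),f.x.round(5))
# bar top rectangle
b=Q[(Q[...,2]<-.041)&(Q[...,2]>-.049)&(abs(Q[...,1])<.0075)&(abs(Q[...,0])<.03)]
print("bar",len(b),b[:,2].mean(),b.min(0),b.max(0)); A=np.c_[b[:,:2],np.ones(len(b))]; print(np.linalg.lstsq(A,b[:,2],rcond=None)[0])
# spindle flat edge, from the grey-level crop
W=cloud(d,K,M); r=np.hypot(W[...,0]-.611,W[...,1]-.0773); t=W[(W[...,2]>.095)&(W[...,2]<.102)&(r<.01)]
print("tip",len(t),t.min(0),t.max(0),t.mean(0)); e=t[:,:2]
h=cv2.convexHull(e.astype(np.float32))[:,0]; h=h[h[:,0]>.611]; print(h)
```

```text
-0.026 511 [-0.00229  0.00028  0.0205 ]
-0.026 511 [-0.00081  0.00028  0.01921]
-0.018 454 [-0.00166  0.00027  0.0205 ]
-0.018 454 [-0.00085  0.00027  0.0198 ]
bar 1383 -0.04490666656740226 [-0.01049272 -0.00748467 -0.04898902] [ 0.01878023  0.007458   -0.04119557]
[ 0.01668006 -0.00296846 -0.04499608]
tip 185 [0.60551821 0.07137647 0.09532509] [0.61278084 0.0831436  0.10039246] [0.60945638 0.07703546 0.09792705]
[[0.6127808  0.07218514]
 [0.6127273  0.07347699]
 [0.61250055 0.07736971]
 [0.6121227  0.08254299]
 [0.61145216 0.0831436 ]
 [0.61232686 0.07147618]
 [0.61274153 0.07155225]]
```

Call:
move_arm(
  steps=[
    [0,0,0,0.03,0.001,0,1],
    [0,0,0,0.03,0.001,0.01,1],
    [0,0,0,0.0095,0.0002,0.01,1],
    [0,0,0,0,0,0.01,1],
    [0,0,0,0,0,0,1],
    [0,0,0,0,0,0,1],
    [0,0,0,0,0,0,1],
    [0,0,0,0,0,0,1],
    [0,0,0,0,0,0,1],
    [0,0,0,0,0,0,1],
  ],
)

```text
time_s: 19.35
tool_pos: [0.6105, 0.0791, 0.0994]
ee_rot: [-0.105, 3.14, 0.0]
force: [-0.1, 0.2, -0.0]
finger_gap: 0.137
grip_force: 30.0
```

Run:
```python
from h import *
c=np.array([.611,.0773])+.0008*np.array([-np.cos(np.radians(183.7)),-np.sin(np.radians(183.7))])
print(c); plan(*c,.092,183.7)
```

```text
[0.61179833 0.07735163]
now [0.6105 0.0791 0.0994] yaw -176.19 q7 1.52 | turn z 0.11 shift [-0.0012 -0.0018  0.0074] tilt err [-0.   -0.02 -0.  ] t 19.35
```

Call:
move_arm(
  steps=[
    [0,0,0,0,0,0,1],
    [0,0,0,0,0,0,1],
    [0,0,0,0,0,0,1],
  ],
)

```text
time_s: 19.65
tool_pos: [0.6103, 0.0791, 0.0993]
ee_rot: [-0.105, 3.14, 0.0]
force: [-0.0, -0.5, -0.8]
finger_gap: 0.134
grip_force: 30.0
```

```bash
python3 -c "
from h import *
plan(.6118,.0774,.092,183.7)"
```

```text
now [0.6103 0.0791 0.0993] yaw -176.18 q7 1.52 | turn z 0.12 shift [-0.0014 -0.0018  0.0073] tilt err [-0.   -0.01 -0.  ] t 19.65
```

Call:
move_arm(
  steps=[
    [0,0,0,-0.0014,-0.0018,0,1],
    [0,0,0,0,0,0,1],
    [0,0,0,0,0,0,1],
    [0,0,0,0,0,0,1],
    [0,0,0,0,0,0,1],
  ],
)

```text
time_s: 20.15
tool_pos: [0.6118, 0.0774, 0.0993]
ee_rot: [-0.105, 3.14, 0.0]
force: [0.2, -0.1, 0.3]
finger_gap: 0.131
grip_force: 30.0
```

```bash
python3 -c "
from h import *
plan(.6118,.0774,.092,183.7)"
```

```text
now [0.6118 0.0774 0.0993] yaw -176.18 q7 1.53 | turn z 0.12 shift [-0.      0.      0.0073] tilt err [-0. -0. -0.] t 20.15
```

Position is exact. Now I'll go down slowly past the tip (contact at TCP z≈0.092), watching the force.

Call:
move_arm(
  steps=[
    [0,0,0,0,0,0.003,1],
    [0,0,0,0,0,0.003,1],
    [0,0,0,0,0,0.002,1],
    [0,0,0,0,0,0.002,1],
    [0,0,0,0,0,0,1],
    [0,0,0,0,0,0,1],
  ],
)

```text
time_s: 20.75
tool_pos: [0.6116, 0.0773, 0.0892]
ee_rot: [0.104, -3.14, 0.0]
force: [-0.4, 0.8, -0.4]
finger_gap: 0.129
grip_force: 30.0
```

Call:
move_arm(
  steps=[
    [0,0,0,0,0,0.002,1],
    [0,0,0,0,0,0.002,1],
    [0,0,0,0,0,0.002,1],
    [0,0,0,0,0,0.002,1],
    [0,0,0,0,0,0.002,1],
    [0,0,0,0,0,0,1],
    [0,0,0,0,0,0,1],
  ],
)

```text
time_s: 21.45
tool_pos: [0.6116, 0.0773, 0.079]
ee_rot: [0.105, -3.139, 0.0]
force: [-1.3, -0.2, -1.7]
finger_gap: 0.137
grip_force: 30.0
```

Call:
move_arm(
  steps=[
    [0,0,0,0,0,0.002,1],
    [0,0,0,0,0,0.002,1],
    [0,0,0,0,0,0.002,1],
    [0,0,0,0,0,0,1],
    [0,0,0,0,0,0,1],
  ],
)

```text
time_s: 21.95
tool_pos: [0.6117, 0.0773, 0.0735]
ee_rot: [0.104, -3.14, -0.0]
force: [-3.0, -1.0, 2.0]
finger_gap: 0.131
grip_force: 30.0
```

Call:
move_arm(
  newtons=40,
  steps=[
    [0,0,0,0,0,0.001,1],
    [0,0,0,0,0,0.001,1],
    [0,0,0,0,0,0.001,1],
    [0,0,0,0,0,0,1],
    [0,0,0,0,0,0,1],
    [0,0,0,0,0,0,1],
  ],
)

```text
time_s: 22.55
tool_pos: [0.6118, 0.0773, 0.0704]
ee_rot: [-0.105, 3.14, 0.0]
force: [-2.4, -1.2, 4.8]
finger_gap: 0.134
grip_force: 40.0
```

Call:
move_arm(
  steps=[
    [0,0,0,0,0,0.001,1],
    [0,0,0,0,0,0.001,1],
    [0,0,0,0,0,0,1],
    [0,0,0,0,0,0,1],
    [0,0,0,0,0,0,1],
  ],
)

```text
time_s: 23.05
tool_pos: [0.6119, 0.0773, 0.069]
ee_rot: [-0.104, 3.14, 0.0]
force: [-4.9, 0.3, 7.6]
finger_gap: 0.13
grip_force: 40.0
```

Run:
```python
from h import *
print(env.get_obs()["force"],env.get_obs()["tool_pos"])
```

```text
[-4.86426822  0.27120549  7.57301084] [0.61186104 0.07733556 0.0690211 ]
```

Call:
move_arm(
  steps=[
    [0,0,0,0.0005,0,0.001,1],
    [0,0,0,0,0,0,1],
    [0,0,0,0,0,0,1],
    [0,0,0,0,0,0,1],
    [0,0,0,0,0,0,1],
  ],
)

```text
time_s: 23.55
tool_pos: [0.6119, 0.0774, 0.0689]
ee_rot: [-0.104, 3.138, 0.001]
force: [-4.8, 0.1, 10.9]
finger_gap: 0.132
grip_force: 40.0
```

Run:
```python
from h import *
from scipy.optimize import least_squares
im,d,K,M,m=grab("wrist"); o=env.get_obs(); print(o["force"],o["tool_pos"],o["grip_force"])
P=cloud(d,K,M); r=np.hypot(P[...,0]-.611,P[...,1]-.0773)
b=P[(P[...,2]>.105)&(P[...,2]<.125)&(r<.0225)]; print("bar top z (want .114)",len(b),np.histogram(b[:,2],bins=np.arange(.105,.126,.003)))
q=P[(abs(P[...,2]-.073)<.0025)&(r<.034)]; print("plate",len(q),q.mean(0)); 
v,u=np.nonzero((abs(P[...,2]-.073)<.0035)&(r<.034)); E=np.array([P[v[u==c].min(),c,:2] for c in np.unique(u)])
f=least_squares(lambda s:np.hypot(E[:,0]-s[0],E[:,1]-s[1])-.029,[.611,.0773],loss="soft_l1",f_scale=.0005); print("plate c",f.x,len(E))
save("pics/end.png",im)
```

```text
[-4.23360441 -0.92753439  9.98154914] [0.6118863  0.07735928 0.06890952] 40.006672739982605
bar top z (want .114) 2284 (array([143, 165, 802, 718, 123, 193, 140]), array([0.105, 0.108, 0.111, 0.114, 0.117, 0.12 , 0.123, 0.126]))
plate 2558 [0.59890672 0.07626245 0.07318316]
plate c [0.61161368 0.0773611 ] 95
```

The spindle is at its hard stop: the push force rose from 7.6 to about 10 N with no further travel. The bar top is at 0.114 m as expected, and the plate is flat and centred.

```bash
python3 -c "
from bench import env
print(env.close_job())"
```

```text
the job is handed in; nothing more can be done
None
```

The job is handed in after about 24 s on the robot's clock: the dial plate lies flat and centred around the spindle, and the knob is seated with its nose on the flat's side, gripped and held against the press stop; no verdict came back.

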